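Roll the crushing wheel into its parking dock

ROBOT

A 7-joint arm with a two-finger parallel gripper is mounted at the origin on the work surface. World frame = base frame: x ahead of the robot, y to its left, z up, the work surface at z = 0. Lengths are in m, angles in rad, forces in N, time in s.
With the tool pointing down it reaches from about 0.425 to 0.925 m from the base axis. Payload 6.8 kg.
Tool frame: the origin (TCP) lies midway between the tips of the shut fingers; the grasp point (between the pads) lies 19 mm behind it (bot.pinch_z is the distance from the TCP to the grasp point, in m); x points along the fingers, y is the direction in which the jaws open and shut, and the axes are right-handed (so a half turn about x gives the same grasp; the last joint's range is limited). The gripper opens to 85 mm and grips with 20 to 120 N. Pads are 22 mm wide; open, the fingers measure 114 mm over their backs; the gripper's body (76 mm by 85 mm) begins 54 mm behind the grasp point. The pads swing forward as they close: fully open they stand 13 mm farther back than shut.
Start: joints at [-1.268, 0.477, 0.022, 1.555, -0.011, 1.109, -0.083], TCP at [0.27, 0.619, 0.231] pointing down, gripper open.
Joint ranges: [-2.96, 2.96], [-0.34, 2.1], [-1.41, 1.46], [0.24, 2.44], [-1.37, 4.51], [0.17, 1.92], [-2.96, 2.96]. Speed limits (rad/s): [2.39, 2.39, 3.14, 3.14, 3.14, 3.14, 3.14].

INTERFACE

Orientations are given as a unit quaternion [w, x, y, z].
In Python, from station import bot gives the robot as it stands. The module is installed in compiled form; this text tells all that it offers.
- The arm moves only by the tool step_arm, never from a script. Its argument "plan" is a list of rows, each a list of 6 numbers: the shift along the tool's x, y, z in units of 40 mm (1.0 is 40 mm), then the turn, a rotation vector about the tool's x, y, z in units of 360 degrees (1.0 is 360 degrees). In form: [[dx, dy, dz, ax, ay, az], ...]. A call has 1 to 8 rows; each row shifts and turns the commanded pose from where the row before left it, along the tool's axes as they then stand; what a row does not reach is not made up. A row lasts 1/8 s, in which the tool goes at most 62.5 mm and 10.7 degrees, less where a joint would pass 70% of its speed; a pose out of reach is approached as far as the arm can. A call with a number of a shift or a turn outside -1 to 1 is refused whole. A call with a gripper value outside its range is refused whole. "fingers" is the closure, from -1 (fully open) to 1 (shut), set as the call begins (left out, the last holds). The fingers move at their own pace and stop on an object; "force" is the grip in N (left out, the last holds). Time passes only in rows, so rows that do not move let the fingers close. It gives the time, the measured TCP pose, the force and the opening at its end, in the units of the state.
- bot.get_obs(): the state, without advancing time (a new reading comes with each control period).
- bot.read_camera(name): name is "side" or "top"; returns (picture, depth): 420x560x3 uint8, red, green, blue; 420x560 float32, m along the optical axis (not along the pixel's ray), 0 where there is no reading.
- bot.camera_model(name): a dict with "mtx" (3x3 intrinsics, pixels), "origin" and "rotation" of the camera in the world. Camera axes: x right, y up, looking along -z (the intrinsics and any distortion apply to the point x, -y, -z); pixel columns grow to the right and rows downward; lengths in m; the calibration is good to about 2 mm. A picture is of the moment at which its call begins. camera_model takes no time and is no camera call.
- bot.hand_in(): hands the job in, once; it reports no verdict.
The state is a dict: "t": time; "q": joint angles; "joint_vel": joint speeds; "joint_torque": joint torques, N m; "eef_pos": TCP position; "tool_rot": TCP orientation; "contact_force": force on the tool from outside, world axes, zero at the start; "torque": the same for the moment, N m; "gripper_width": opening from 0.0 (shut) to 1.0 (fully open).
Only numpy, scipy, OpenCV 4.12 (cv2) and the standard library are available. Lean on these libraries where they do the work, as an engineer would, in place of code of your own. Each camera call takes 0.05 s, during which the arm holds its last target.

TASK

Roll the aluminium herb-crushing wheel on its rim along the wooden board, upright and truly rolling (neither dragged nor carried nor ever lifted clear), over the low sill, and press it home against the end stop, gently but definitely, for about half a second. Then let go of the wheel and push the keeper fully across behind it, so that it stays parked upright between keeper and stop. Leave the beaker, the bottle and the bowl alone.

Things in the scene. Friction and masses are not known exactly. Their poses are not given: they have to be found in the camera images.
- runway: Fixed pale wooden board on the table, 440 x 130 x 18 mm. Origin: centre of its underside; x = rolling direction, from the wheel's start to the dock; z up. Its flat top is 18 mm above the origin. No side walls: keep the wheel on the middle line (within 20 mm of y = 0 in the dock). More than 40 N between the wheel and the board, sill or stop dents the board
- sill (a point): Middle of the sill's crest: a round steel bar 16 mm in diameter across the board at board x = +77 mm (y = -58 to +58), sunk so that it stands 2.5 mm proud. Its axes are the board's. Past the sill the wheel is down on the board again with its centre at board x = +92 mm or more, and the sill keeps it from rolling back
- stop: Fixed grey block, 34 x 50 x 50 mm, on the board, centred at board x = +188 mm. Origin: centre of its underside; axes as the board's. A spindle with a black rubber crossbar (70 wide, 20 tall, 8 thick), 36 mm above the board, points to -x. It is set anew each time: bar face 41 to 53 mm ahead (-x) of the origin, not reported. Rigid. Home takes over 4 N of pressing; over 35 N harms it
- wheel: Loose aluminium wheel standing on its rim, 80 mm diameter, 26 mm wide, 0.4 to 0.65 kg. Origin: its centre, 40 mm above the board; y = its axle; x and z turn with it; z starts upward (the largest dark hole in its sides lies at +z). It rolls very freely: it coasts on when the pushing stops. Home, rim touching the stop's bar, its centre is at board x of about +95 to +107 mm
- stub (a point): End of the wheel's +y axle stub, on the axle. On each side a steel stub, 11 mm diameter, sticks out 13 mm; 52 mm from end to end. Fingers straddling the disc and pushing both stubs from behind roll it well, over the sill too (about 2 N); its heading can be set first by pinching the flat sides. Held tight it drags instead of rolling, and pushing the rim itself may jam at the sill
- keeper (a joint): Travel of the steel keeper bar (12 mm wide, 8 mm high, 5 mm above the board) that slides along board +y at board x = +53 mm, behind the parked wheel: 0 = open (starts at 0 to 10 mm), 0.065 m = fully across at a hard end (58 mm and more count). About 2 N of friction; stays where left. It clears a wheel past the sill and strikes one that is not
- keeper_knob (a point): Centre of the black ball, 18 mm diameter, on the keeper's upright steel post (12 mm diameter, 50 mm tall below the ball's centre), 77 mm above the table, beyond the board's -y edge. Push post or ball along board +y; it starts at board y of about -129 to -119 mm and ends at -64 mm
- beaker: Bystander: glass beaker, 72 mm diameter, 90 mm tall; origin: centre of its underside
- bottle: Bystander: amber bottle with black cap, 56 mm diameter, 130 mm tall; origin: centre of its underside
- bowl: Bystander: white ceramic mixing bowl, 100 mm diameter, 55 mm tall; origin: centre of its underside
Mind the look-alikes: they are no part of the job. Leave any blue look-alike of the wheel alone.

How it is judged:
On the way, in this order (a step that is already met when the one before it is completed fails the run):
1. the wheel has rolled about half a turn on the board before the sill (angle between wheel's own z axis and vertical above 2.4 rad and x of wheel in the frame of runway below 0.06 m), for 0.05 s.
2. past the sill, the wheel is pressed home against the stop with more than 4 N for 0.3 s (contact force between wheel and stop above 4 N and x of wheel in the frame of runway above 0.088 m), for 0.3 s.
At the end, for the whole second after the job is handed in: The wheel stands upright (axle within 7 degrees of level) on the board in the dock, past the sill (centre at board x 88 to 112 mm, within 20 mm of the middle line) and at rest; the keeper is across behind it (58 mm or more) (x of wheel in the frame of runway between 0.088 and 0.112 m and y of wheel in the frame of runway between -0.02 and 0.02 m and z of wheel in the frame of runway below 0.061 m and angle between wheel's own y axis and vertical between 1.45 and 1.69 rad and value of joint keeper above 0.058 m and linear speed of wheel below 0.02 m/s); the robot touches nothing.
It fails at once if the wheel falls or is tipped more than 20 degrees (angle between wheel's own y axis and vertical below 1.22 rad or angle between wheel's own y axis and vertical above 1.92 rad).
It fails at once if the wheel is lifted more than 10 mm off the board, or falls off it (z of wheel in the frame of runway above 0.068 m or z of wheel in the frame of runway below 0.05 m).
It fails at once if the wheel is pressed or banged on the stop with more than 35 N (contact force between wheel and stop above 35 N).
It fails at once if the wheel is pressed on the board, sill or stop with more than 40 N (contact force between wheel and runway above 40 N).
It fails at once if a bystander is moved more than 15 mm (distance of any of beaker, bottle, bowl from where it was at the start of the episode above 0.015 m).
It also fails if it takes over 72 s, if anything falls off the work surface, if the arm or the gripper's body presses on something with over 40 N, if the wrist force passes 120 N, or if a joint passes its speed limit or range.

## Working session

There is one attempt and no reset: what is moved stays moved. The work goes in short steps, Python scripts to look and compute and a tool call to move; the robot and the scene stay as the last step left them, time stands still between calls to the robot, and variables do not carry over. Pictures are saved under pics/ and viewed, and the job is handed in when it is done.

Besides the shell and the picture viewer there is one more tool, called after ">>>" by a JSON object that holds its "fn" and its "kwargs". step_arm: Moves the arm, as the interface text tells. Shifts and turns lie within -1 to 1; 1 stands for 40 mm of shift or 360 degrees of turn. Its arguments: {"type":"object","properties":{"plan":{"type":"array"},"fingers":{"type":"number"},"force":{"type":"number"}},"required":["plan"]}

```bash
mkdir -p pics; cat > h.py <<'E'
import numpy as np, cv2
from station import bot
def cam(n,tag):
    p,d=bot.read_camera(n); cv2.imwrite(f'pics/{tag}.png',p[:,:,::-1]); np.save(f'pics/{tag}_d.npy',d); return p,d
def ray(n,u,v):
    m=bot.camera_model(n);K=np.array(m['mtx']);R=np.array(m['rotation'])
    d=np.linalg.inv(K)@[u,v,1]; return np.array(m['origin']),R@np.array([d[0],-d[1],-d[2]])
def onz(n,u,v,z):
    o,d=ray(n,u,v); return o+d*(z-o[2])/d[2]
def proj(n,P):
    m=bot.camera_model(n);c=np.array(m['rotation']).T@(np.array(P)-m['origin']);q=np.array(m['mtx'])@[c[0],-c[1],-c[2]];return q[:2]/q[2]
def pt(n,u,v,d):
    o,r=ray(n,u,v);return o+r*d[int(v),int(u)]
E
python3 - <<'E'
from h import *
for n in('top','side'):
    print(n,bot.camera_model(n)); cam(n,n+'0')
print(bot.get_obs(),bot.pinch_z)
E
```

```text
top {'mtx': array([[402.26136096,   0.        , 276.89905304],
       [  0.        , 402.26136096, 208.7174696 ],
       [  0.        ,   0.        ,   1.        ]]), 'origin': array([ 0.33886375, -0.01806367,  1.14276858]), 'rotation': array([-0.69603481, -0.06452235,  0.04216036,  0.71385917])}
side {'mtx': array([[479.40635614,   0.        , 280.7926805 ],
       [  0.        , 479.40635614, 213.83993719],
       [  0.        ,   0.        ,   1.        ]]), 'origin': array([ 0.01697022, -1.11181561,  0.74597194]), 'rotation': array([ 0.83851527,  0.5004056 , -0.1018553 , -0.19003123])}
{'t': 0.1, 'q': array([-1.26809517,  0.47770181,  0.02234291,  1.5562978 , -0.01148679,
        1.10931745, -0.08312737]), 'joint_vel': array([ 0.00101169, -0.00312689,  0.00034454, -0.00242918,  0.00026149,
        0.00163943,  0.00109065]), 'joint_torque': array([ 3.28001399e-03, -5.97765505e+01,  1.61315940e+00, -2.81953418e+01,
        1.27553375e-02,  5.17727807e-03,  1.04315767e-06]), 'eef_pos': array([0.26936506, 0.61836779, 0.23045656]), 'tool_rot': array([ 0.6921718 ,  0.1436615 ,  0.69231349, -0.14478124]), 'contact_force': array([-0.29137898, -0.46931456,  0.38645179]), 'torque': array([-0.03388923, -0.05080023,  0.01401406]), 'gripper_width': 1.0023328656792316} 0.0187
```

```bash
python3 - <<'E'
s=open('h.py').read()
s=s.replace("import numpy as np, cv2","import numpy as np, cv2\nfrom scipy.spatial.transform import Rotation as Ro\ndef q2R(q): return Ro.from_quat([q[1],q[2],q[3],q[0]]).as_matrix()")
s=s.replace("R=np.array(m['rotation'])","R=q2R(m['rotation'])").replace("np.array(m['rotation']).T","q2R(m['rotation']).T")
open('h.py','w').write(s)
E
python3 -c "
from h import *
print(q2R(bot.get_obs()['tool_rot']))"
```

```text
[[-5.19156383e-04  3.99344563e-01  9.16800769e-01]
 [-1.50939060e-03  9.16799535e-01 -3.99344881e-01]
 [-9.99998726e-01 -1.59113291e-03  1.26804600e-04]]
```

View pics/top0.png

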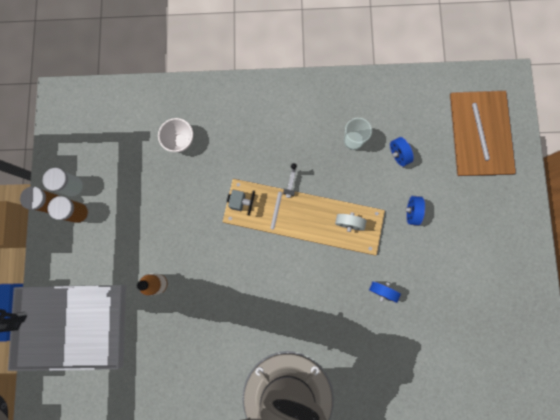

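View pics/side0.png

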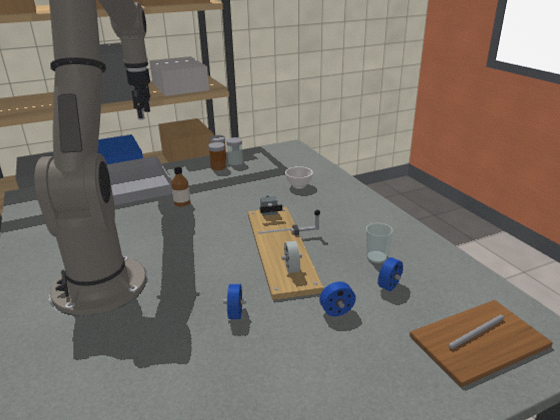

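Top view: the board runs from about (383,232) to (228,202), with the wheel at (350,222), sill at (277,210), stop at (240,201) and knob at (293,167). The bowl is at (176,135), the bottle at (150,285) and the beaker at (358,133), and there are three blue look-alikes. Next I measure the board's corners.

```bash
python3 - <<'E'
from h import *
p=cv2.imread('pics/top0.png'); d=np.load('pics/top0_d.npy')
hsv=cv2.cvtColor(p,cv2.COLOR_BGR2HSV)
m=cv2.inRange(hsv,(10,80,100),(28,255,255)); m[:160]=0;m[270:]=0;m[:,:200]=0;m[:,400:]=0
m=cv2.morphologyEx(m,cv2.MORPH_CLOSE,np.ones((9,9)))
c=max(cv2.findContours(m,0,2)[0],key=cv2.contourArea)
r=cv2.minAreaRect(c); b=cv2.boxPoints(r); print(r)
W=np.array([onz('top',u,v,0.018) for u,v in b]); print(b,W)
for i in range(4): print(np.linalg.norm(W[i]-W[(i+1)%4]))
print('c',W.mean(0))
a=cv2.resize(p[150:270,210:400],None,fx=4.2,fy=4.2,interpolation=2);cv2.imwrite('pics/topz.png',a)
s=cv2.imread('pics/side0.png');a=cv2.resize(s[185:300,225:345],None,fx=5,fy=5,interpolation=2);cv2.imwrite('pics/sidez.png',a)
# heights
for u,v in [(330,215),(350,222),(293,165),(240,200),(277,210)]: print(u,v,pt('top',u,v,d))
E
```

```text
((303.7838439941406, 216.40185546875), (157.13449096679688, 45.78582763671875), 11.888657569885254)
[[222.1857  222.61804]
 [231.61807 177.81433]
 [385.382   210.18567]
 [375.94962 254.98938]] [[ 0.47508846  0.17131788  0.018     ]
 [ 0.60397014  0.14378615  0.018     ]
 [ 0.49790226 -0.28833694  0.018     ]
 [ 0.37384676 -0.25469124  0.018     ]]
0.13178954456560524
0.4449502933473563
0.12853715907502147
0.43787401317551133
c [ 0.4877019  -0.05698104  0.018     ]
330 215 [ 0.33886375 -0.01806367  1.14276858]
350 222 [ 0.45824744 -0.17617803  0.09683302]
293 165 [ 0.6182436  -0.03256679  0.08613536]
240 200 [0.52917916 0.11369903 0.0708406 ]
277 210 [0.50696844 0.0154808  0.01723096]
```

View pics/topz.png

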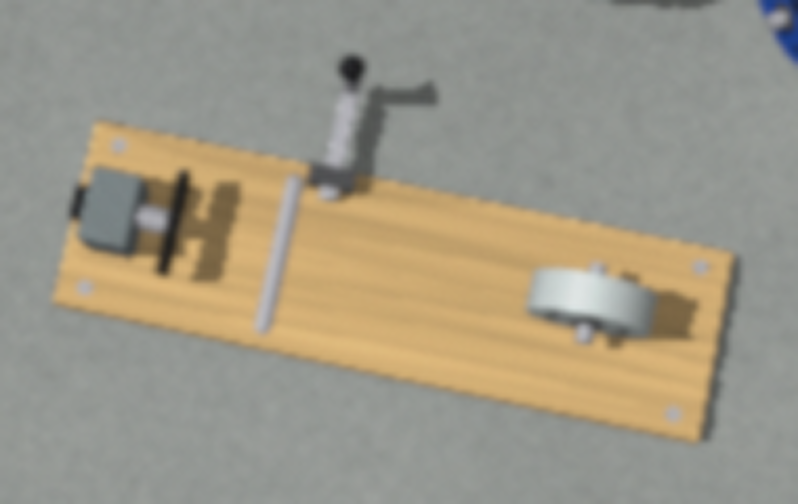

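View pics/sidez.png

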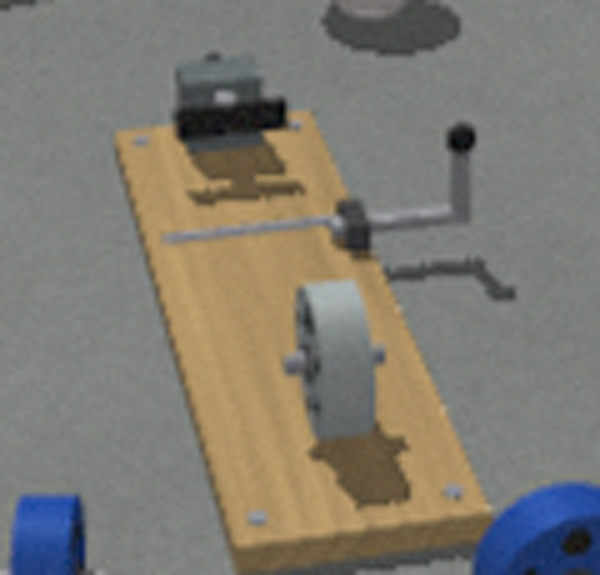

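```bash
cat >> h.py <<'E'
def tri(a,b):
    o1,d1=ray('top',*a);o2,d2=ray('side',*b);d1/=np.linalg.norm(d1);d2/=np.linalg.norm(d2)
    s=np.linalg.lstsq(np.c_[d1,-d2],o2-o1,rcond=None)[0];A=o1+s[0]*d1;B=o2+s[1]*d2
    return (A+B)/2,np.linalg.norm(A-B)
T=lambda u,v:(210+(u+.5)/4.2-.5,150+(v+.5)/4.2-.5)
S=lambda u,v:(225+(u+.5)/5-.5,185+(v+.5)/5-.5)
E
python3 - <<'E'
from h import *
p=cv2.imread('pics/top0.png')
hsv=cv2.cvtColor(p,cv2.COLOR_BGR2HSV)
m=cv2.inRange(hsv,(10,80,60),(28,255,255)); m[:160]=0;m[270:]=0;m[:,:200]=0;m[:,400:]=0
m=cv2.morphologyEx(m,cv2.MORPH_CLOSE,np.ones((15,15)))
c=max(cv2.findContours(m,0,1)[0],key=cv2.contourArea)
h=cv2.convexHull(c); print(cv2.approxPolyDP(h,4,True)[:,0])
C=[T(95,121),T(736,254),T(706,440),T(52,303)]
W=np.array([onz('top',u,v,.018) for u,v in C]);print(np.round(C,1),W)
for i in range(4): print(np.linalg.norm(W[i]-W[(i+1)%4]))
print(W.mean(0))
e1=W[0]-W[1];e2=W[3]-W[2];print(np.degrees(np.arctan2(e1[1],e1[0])),np.degrees(np.arctan2(e2[1],e2[0])))
f1=W[3]-W[0];f2=W[2]-W[1];print(np.degrees(np.arctan2(-f1[0],f1[1])),[np.degrees(np.arctan2(-f[0],f[1])) for f in(f1,f2)])
cs=[S(117,131),S(308,112),S(492,513),S(237,545)]
for a in cs: print('side corner',onz('side',*a,.018))
print('stub+',tri(T(584,338),S(290,363)));print('stub-',tri(T(598,266),S(379,354)))
print('knob',tri(T(351,68),S(461,137)))
print('sill ends',onz('top',*T(294,178),.0205),onz('top',*T(263,328),.0205))
print('bar ends top',onz('top',*T(183,175),.064),onz('top',*T(164,270),.064))
E
```

```text
[[233 179]
 [383 210]
 [376 253]
 [224 222]]
[[232.2 178.4]
 [384.9 210.1]
 [377.7 254.4]
 [222.  221.8]] [[ 0.60210889  0.14200794  0.018     ]
 [ 0.49819854 -0.28689502  0.018     ]
 [ 0.37539769 -0.25962055  0.018     ]
 [ 0.47754011  0.17184026  0.018     ]]
0.44131067740633434
0.12579327177712862
0.443386401584053
0.1280911700501964
[ 0.48831131 -0.05816684  0.018     ]
76.38134971886718 76.68121108574273
76.53218633163253 [np.float64(76.53218633163253), np.float64(77.47768461833891)]
side corner [0.48061941 0.17256389 0.018     ]
side corner [0.60156065 0.14042697 0.018     ]
side corner [ 0.49995236 -0.28476597  0.018     ]
side corner [ 0.37656029 -0.25202281  0.018     ]
stub+ (array([ 0.44077562, -0.17711888,  0.06007697]), np.float64(0.00020949591445888448))
stub- (array([ 0.48671323, -0.18840501,  0.05878571]), np.float64(0.0007296919407600764))
knob (array([ 0.61830027, -0.03327806,  0.07895343]), np.float64(0.0008995020865914877))
sill ends [0.55795419 0.0067637  0.0205    ] [0.45664013 0.02988508 0.0205    ]
bar ends top [0.55356949 0.07809593 0.064     ] [0.49140161 0.0912739  0.064     ]
```

```bash
cat >> h.py <<'E'
YAW=np.radians(76.5);C0=np.array([.4885,-.0575,0])
XB=np.array([np.cos(YAW),np.sin(YAW),0]);YB=np.array([-np.sin(YAW),np.cos(YAW),0])
def tob(P): P=np.asarray(P)-C0; return np.stack([P@XB,P@YB,P[...,2]],-1)
def tow(x,y,z): return C0+x*XB+y*YB+np.array([0,0,z])
def cloud(n,d):
    m=bot.camera_model(n);v,u=np.nonzero(d>0);K=np.array(m['mtx']);z=d[v,u]
    c=np.c_[(u-K[0,2])/K[0,0]*z,-(v-K[1,2])/K[1,1]*z,-z];return c@q2R(m['rotation']).T+np.array(m['origin'])
E
python3 - <<'E'
from h import *
for n in('top','side'):
    P=tob(cloud(n,np.load(f'pics/{n}0_d.npy')))
    s=P[(abs(P[:,0])<.2)&(abs(P[:,1])<.05)&(P[:,2]<.03)]; print(n,'board z',np.median(s[:,2]),s[:,2].std())
    w=P[(P[:,0]<-.06)&(P[:,0]>-.2)&(abs(P[:,1])<.06)&(P[:,2]>.03)]
    print(len(w),w.min(0),w.max(0),np.median(w,0))
    w=w[w[:,2]>.075]
    for lo in np.arange(-.17,-.08,.01):
        q=w[(w[:,0]>lo)&(w[:,0]<lo+.01)]
        if len(q)>2: print(round(lo+.005,3),len(q),q[:,1].min(),q[:,1].max(),q[:,2].mean())
    b=P[(P[:,0]>.12)&(P[:,0]<.16)&(abs(P[:,1])<.05)&(P[:,2]>.045)]
    print('bar',b.min(0),b.max(0),np.median(b,0))
E
```

```text
top board z 0.017486921070963835 0.0022539582730419934
405 [-0.16602743 -0.03078183  0.03078167] [-0.08670479  0.0212408   0.1012367 ] [-0.12414364 -0.0012332   0.08742505]
-0.165 8 -0.014656340047686808 0.007430073740570488 0.07750321894909404
-0.155 34 -0.017517053481900878 0.008705884705854037 0.08524200569238276
-0.145 39 -0.01715843865974966 0.008517159139117903 0.09204757742641038
-0.135 44 -0.017994135534931816 0.00878615700242266 0.09570038816168071
-0.125 43 -0.018405242821663607 0.008950835678894603 0.0959424342510331
-0.115 41 -0.018357633226597864 0.007969268301790981 0.0950867709337859
-0.105 44 -0.017180810899207907 0.008519443493148376 0.09014922314071372
-0.095 36 -0.01666680101482437 0.007540562324205864 0.08181732544621961
bar [ 0.14409725 -0.03535529  0.04735862] [0.159893   0.03393471 0.06909109] [ 1.47979507e-01 -5.17784771e-05  6.46977556e-02]
side board z 0.019132842707054898 0.0018976044255542368
447 [-0.17186148 -0.03013701  0.03028585] [-0.09344413  0.0213412   0.10059673] [-0.15058117  0.00044705  0.07400133]
-0.165 29 -0.016550144815459404 0.009359183570337591 0.07837249145587213
-0.155 66 -0.017303036256329826 0.00915814843246598 0.08573832344294029
-0.145 38 -0.016543133595835473 0.00840295777423051 0.09383901561070616
-0.135 35 -0.016842607846132146 0.009087583893868927 0.09436288155964423
-0.125 28 -0.016906493199475604 0.00961044531304441 0.09599143134267542
-0.115 15 -0.016173266565717326 0.008962671166695664 0.09454633917311771
-0.105 5 -0.0026410075396771583 0.007912143709069437 0.09152239004160587
-0.095 5 0.007383885099622244 0.008663905600839177 0.0797848317726142
bar [ 0.13870981 -0.03342279  0.04625923] [0.15418193 0.03328717 0.06964749] [ 0.14628204 -0.00059889  0.05942671]
```

```bash
cat >> h.py <<'E'
def rows(wps,yaw,Rn,p0=None,R0=None,step=.038,turn=10.0):
    """waypoints -> rows; total turn 'yaw' deg about tool x spread on first rows"""
    o=bot.get_obs();p=np.array(o['eef_pos'] if p0 is None else p0);R=q2R(o['tool_rot']) if R0 is None else R0
    out=[];left=yaw
    for w in wps:
        w=np.array(w)
        while np.linalg.norm(w-p)>5e-4:
            dv=w-p;L=np.linalg.norm(dv);dv=dv*min(1,step/L)
            s=np.round(R.T@dv/.04,3);t=np.clip(left,-turn,turn);a=round(t/360,4);left-=a*360
            if abs(left)<.02:left=0
            out.append([*s.tolist(),a,0,0]);p=p+R@(s*.04);R=R@Ro.from_rotvec([a*2*np.pi,0,0]).as_matrix()
            if L<=step:break
    print('end',p,R.round(4).tolist(),'left',left)
    for i in range(0,len(out),8):print(str(out[i:i+8]).replace('-0.0,','0,').replace('0.0,','0,'))
E
python3 - <<'E'
from h import *
R=q2R(bot.get_obs()['tool_rot']); yb=-YB
cur=np.degrees(np.arctan2(R[1,1],R[0,1]));want=np.degrees(np.arctan2(yb[1],yb[0]));print(cur,want)
t=tow(-.153,-.0045,.17);print(t,bot.get_obs()['t'])
rows([[.45,.42,.22],[.5,.2,.2],t],cur-want,None)
E
```

```text
66.46275804073368 -13.500000000000005
[ 0.45715852 -0.2073231   0.17      ] 0.1
end [ 0.45717891 -0.20730943  0.17000525] [[-0.0005, 0.9724, -0.2333], [-0.0015, -0.2333, -0.9724], [-1.0, -0.0002, 0.0016]] left 0
[[0.038, -0.388, 0.866, np.float64(0.0278), 0, 0], [0.038, -0.232, 0.921, np.float64(0.0278), 0, 0], [0.038, -0.068, 0.947, np.float64(0.0278), 0, 0], [0.038, 0.097, 0.944, np.float64(0.0278), 0, 0], [0.037, 0.26, 0.913, np.float64(0.0278), 0, 0], [0.038, 0.415, 0.854, np.float64(0.0278), 0, 0], [0.037, 0.557, 0.769, np.float64(0.0278), 0, 0], [0.003, 0.044, 0.043, np.float64(0.0275), 0, 0]]
[[0.085, 0.419, 0.848, np.float64(0.0), 0, 0], [0.085, 0.419, 0.848, np.float64(0.0), 0, 0], [0.085, 0.419, 0.848, np.float64(0.0), 0, 0], [0.085, 0.419, 0.848, np.float64(0.0), 0, 0], [0.085, 0.419, 0.848, np.float64(0.0), 0, 0], [0.082, 0.404, 0.816, np.float64(0.0), 0, 0], [0.071, 0.123, 0.939, np.float64(0.0), 0, 0], [0.071, 0.124, 0.939, np.float64(0.0), 0, 0]]
[[0.071, 0.123, 0.939, np.float64(0.0), 0, 0], [0.071, 0.124, 0.939, np.float64(0.0), 0, 0], [0.071, 0.123, 0.939, np.float64(0.0), 0, 0], [0.071, 0.124, 0.939, np.float64(0.0), 0, 0], [0.071, 0.123, 0.939, np.float64(0.0), 0, 0], [0.071, 0.124, 0.939, np.float64(0.0), 0, 0], [0.071, 0.123, 0.939, np.float64(0.0), 0, 0], [0.07, 0.124, 0.939, np.float64(0.0), 0, 0]]
[[0.057, 0.1, 0.76, np.float64(0.0), 0, 0]]
```

>>> {"fn": "step_arm", "kwargs": {"plan": [[0.04, -0.39, 0.87, 0.0278, 0, 0], [0.04, -0.23, 0.92, 0.0278, 0, 0], [0.04, -0.07, 0.95, 0.0278, 0, 0], [0.04, 0.1, 0.94, 0.0278, 0, 0], [0.04, 0.26, 0.91, 0.0278, 0, 0], [0.04, 0.42, 0.85, 0.0278, 0, 0], [0.04, 0.56, 0.77, 0.0278, 0, 0], [0, 0.04, 0.04, 0.0275, 0, 0]]}}

```text
t: 1.1
eef_pos: [0.4531, 0.4171, 0.2199]
tool_rot: [-0.435, -0.558, -0.434, 0.558]
contact_force: [-0.7, 0.5, -0.7]
gripper_width: 0.996
```

>>> {"fn": "step_arm", "kwargs": {"plan": [[0.085, 0.42, 0.85, 0, 0, 0], [0.085, 0.42, 0.85, 0, 0, 0], [0.085, 0.42, 0.85, 0, 0, 0], [0.085, 0.42, 0.85, 0, 0, 0], [0.085, 0.42, 0.85, 0, 0, 0], [0.08, 0.4, 0.82, 0, 0, 0], [0.07, 0.12, 0.94, 0, 0, 0], [0.07, 0.12, 0.94, 0, 0, 0]]}}

```text
t: 2.1
eef_pos: [0.4918, 0.1237, 0.194]
tool_rot: [-0.438, -0.555, -0.438, 0.555]
contact_force: [0.6, 0.5, 0.2]
gripper_width: 1.001
```

>>> {"fn": "step_arm", "kwargs": {"plan": [[0.07, 0.12, 0.94, 0, 0, 0], [0.07, 0.12, 0.94, 0, 0, 0], [0.07, 0.12, 0.94, 0, 0, 0], [0.07, 0.12, 0.94, 0, 0, 0], [0.07, 0.12, 0.94, 0, 0, 0], [0.07, 0.12, 0.94, 0, 0, 0], [0.07, 0.12, 0.9, 0, 0, 0], [0, 0, 0, 0, 0, 0]]}}

```text
t: 3.1
eef_pos: [0.4627, -0.1399, 0.1745]
tool_rot: [-0.436, -0.556, -0.436, 0.557]
contact_force: [0.1, 0.9, 0.0]
gripper_width: 1.002
```

```bash
python3 - <<'E'
from h import *
o=bot.get_obs();R=q2R(o['tool_rot']);print(o['t'],tob(o['eef_pos']),o['contact_force'],o['gripper_width'])
print(R.round(4), np.degrees(np.arctan2(R[1,1],R[0,1])))
dv=tow(-.153,-.0045,.17)-o['eef_pos'];print(R.T@dv/.04)
E
```

```text
3.1 [-0.08618943  0.00583301  0.17449451] [0.09985175 0.86188303 0.01673716] 1.0019439402708623
[[-7.000e-04  9.712e-01 -2.384e-01]
 [-9.000e-04 -2.384e-01 -9.712e-01]
 [-1.000e+00 -4.000e-04  1.000e-03]] -13.793080234191276
[0.11397612 0.26691462 1.66880366]
```

>>> {"fn": "step_arm", "kwargs": {"plan": [[0.06, 0.13, 0.83, -0.0008, 0, 0], [0.06, 0.13, 0.83, 0, 0, 0], [0, 0, 0, 0, 0, 0]]}}

```text
t: 3.48
eef_pos: [0.4581, -0.2056, 0.1698]
tool_rot: [-0.438, -0.555, -0.438, 0.555]
contact_force: [-1.1, 0.8, 0.0]
gripper_width: 1.0
```

```bash
python3 - <<'E'
from h import *
P,d=cam('top','top1');s,ds=cam('side','side1')
for n,dd in(('top',d),('side',ds)):
    P=tob(cloud(n,dd)); w=P[(P[:,0]<-.06)&(P[:,0]>-.2)&(abs(P[:,1])<.03)&(P[:,2]>.03)&(P[:,2]<.105)]
    if len(w):print(n,len(w),w.min(0),w.max(0))
o=bot.get_obs();R=q2R(o['tool_rot']);print(o['t'],tob(o['eef_pos']),o['contact_force'],np.degrees(np.arctan2(R[1,1],R[0,1])))
cv2.imwrite('pics/side1z.png',cv2.resize(cv2.imread('pics/side1.png')[120:300,205:385],None,fx=3.3,fy=3.3))
E
```

```text
top 364 [-0.1571205  -0.02922056  0.03002467] [-0.08651508  0.02087863  0.1021093 ]
side 447 [-0.1693902  -0.02966692  0.03038483] [-0.09156015  0.0218755   0.10180088]
3.575 [-0.1485472  -0.00494908  0.16963841] [ 0.16213495  0.00563498 -0.26728277] -13.176776689901697
```

View pics/side1z.png

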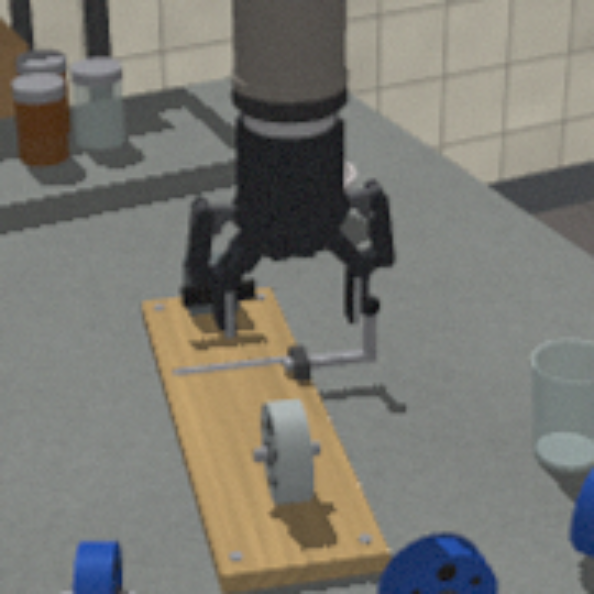

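The wheel hasn't moved, at board x of about -0.129 and y of about -0.0045. The open gripper hovers just behind it. I go down behind the stubs.

>>> {"fn": "step_arm", "kwargs": {"plan": [[0.3, 0, 0.15, 0, 0, 0], [0.8, 0, 0, 0, 0, 0], [0.8, 0, 0, 0, 0, 0], [0.8, 0, 0, 0, 0, 0], [0.3, 0, 0, 0, 0, 0], [0.25, 0, 0, 0, 0, 0], [0, 0, 0, 0, 0, 0]], "force": 20}}

```text
t: 4.45
eef_pos: [0.4572, -0.2099, 0.0398]
tool_rot: [-0.439, -0.554, -0.439, 0.554]
contact_force: [-0.1, 0.4, 0.1]
gripper_width: 1.001
```

>>> {"fn": "step_arm", "kwargs": {"plan": [[0, 0, 0, 0, 0, 0], [0, 0, 0, 0, 0, 0], [0, 0, 0, 0, 0, 0], [0, 0, 0, 0, 0, 0]], "fingers": 0.08}}

```text
t: 4.95
eef_pos: [0.4573, -0.21, 0.0401]
tool_rot: [0.439, 0.554, 0.439, -0.554]
contact_force: [-0.7, 0.4, 0.4]
gripper_width: 0.461
```

```bash
cat > look.py <<'E'
import sys
from h import *
k=sys.argv[1]
s,ds=cam('side','side'+k);t,dt=cam('top','top'+k)
o=bot.get_obs();R=q2R(o['tool_rot']);print(o['t'],tob(o['eef_pos']).round(4),'F',(o['contact_force']@XB).round(2),(o['contact_force']@YB).round(2),o['contact_force'][2].round(2),'yaw',np.degrees(np.arctan2(R[1,1],R[0,1])).round(2),o['gripper_width'])
a=cv2.resize(cv2.imread(f'pics/side{k}.png')[170:300,225:345],(550,596),interpolation=2)
b=cv2.resize(cv2.imread(f'pics/top{k}.png')[150:270,210:400],(600,379),interpolation=2)
cv2.imwrite(f'pics/s{k}.png',a);cv2.imwrite(f'pics/t{k}.png',b)
E
python3 look.py 2
```

```text
5.05 [-0.1556 -0.0052  0.04  ] F -0.19 0.31 0.46 yaw -13.2 0.45788039483509024
```

View pics/s2.png

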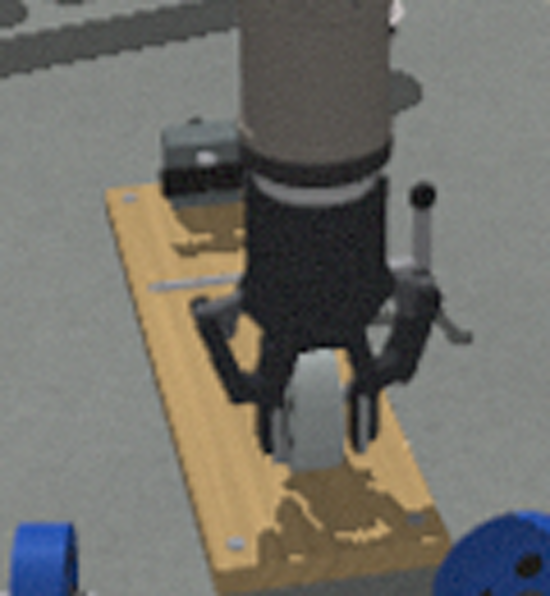

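View pics/t2.png

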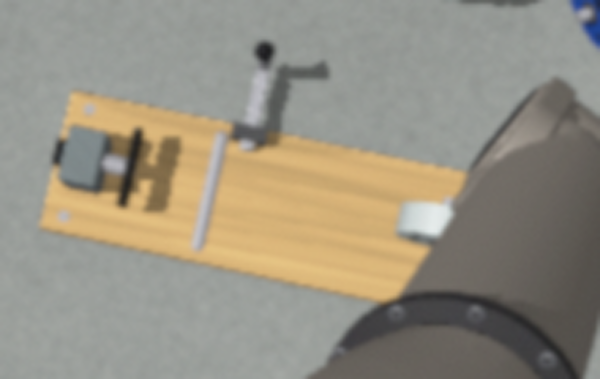

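>>> {"fn": "step_arm", "kwargs": {"plan": [[0, 0, -0.05, 0, 0, 0], [0, 0, -0.05, 0, 0, 0], [0, 0, -0.05, 0, 0, 0], [0, 0, -0.05, 0, 0, 0], [0, 0, -0.05, 0, 0, 0], [0, 0, -0.05, 0, 0, 0], [0, 0, -0.06, 0, 0, 0], [0, 0, -0.07, 0, 0, 0]]}}

```text
t: 6.05
eef_pos: [0.4611, -0.1931, 0.0399]
tool_rot: [-0.439, -0.554, -0.439, 0.554]
contact_force: [0.8, -0.2, 0.1]
gripper_width: 0.461
```

>>> {"fn": "step_arm", "kwargs": {"plan": [[0, 0, -0.08, 0, 0, 0], [0, 0, -0.09, 0, 0, 0], [0, 0, -0.1, 0, 0, 0], [0, 0, -0.1, 0, 0, 0], [0, 0, -0.1, 0, 0, 0], [0, 0, -0.1, 0, 0, 0], [0, 0, -0.1, 0, 0, 0], [0, 0, -0.1, 0, 0, 0]]}}

```text
t: 7.05
eef_pos: [0.4682, -0.163, 0.0399]
tool_rot: [-0.439, -0.554, -0.439, 0.554]
contact_force: [-0.6, -0.9, -0.1]
gripper_width: 0.459
```

```bash
python3 look.py 3
```

```text
7.15 [-0.107  -0.0049  0.0398] F -0.74 0.06 -0.53 yaw -13.16 0.4578105907840111
```

View pics/s3.png

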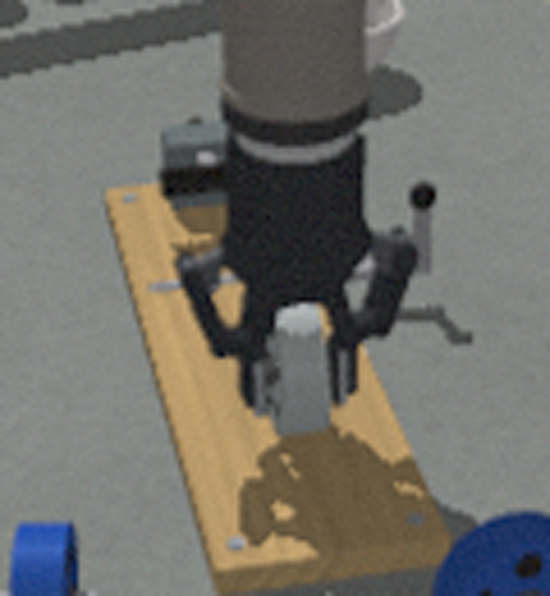

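View pics/t3.png

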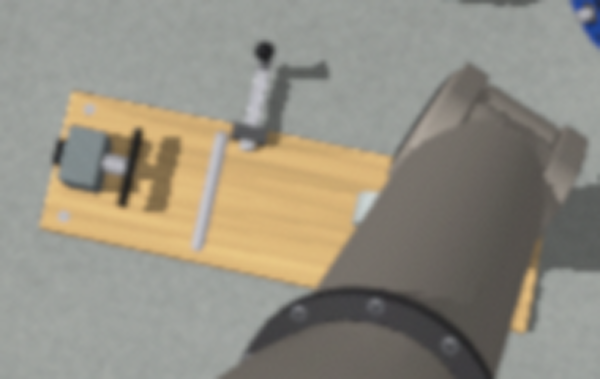

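```bash
cat >> look.py <<'E'
P=tob(cloud('side',ds));
for z in(.04,.05,.06,.07,.08):
    w=P[(abs(P[:,0]-o['eef_pos']@XB+C0@XB)<.09)&(abs(P[:,1])<.03)&(abs(P[:,2]-z)<.005)]
    x0=w[:,0].min() if len(w) else 0
    f=w[w[:,0]<x0+.012];
    print('rim z',z,'x centre~',round(np.percentile(f[:,0],20)+np.sqrt(.0016-(z-.058)**2),4),'y',f[:,1].min().round(4),f[:,1].max().round(4),len(f))
E
python3 look.py 4
```

```text
7.25 [-0.1076 -0.0049  0.0399] F 0.42 -0.09 -0.13 yaw -13.2 0.4615519584733589
rim z 0.04 x centre~ -0.0874 y -0.0158 0.0081 20
rim z 0.05 x centre~ -0.0869 y -0.0274 0.0258 37
rim z 0.06 x centre~ -0.0876 y -0.0265 0.0085 36
rim z 0.07 x centre~ -0.087 y -0.0271 0.026 54
rim z 0.08 x centre~ -0.0887 y -0.0282 0.03 59
```

>>> {"fn": "step_arm", "kwargs": {"plan": [[0, 0, -0.05, 0, 0, 0], [0, 0, -0.08, 0, 0, 0], [0, 0, -0.1, 0, 0, 0], [0, 0, -0.1, 0, 0, 0], [0, 0, -0.1, 0, 0, 0], [0, 0, -0.1, 0, 0, 0], [0, 0, -0.1, 0, 0, 0], [0, 0, -0.1, 0, 0, 0]]}}

```text
t: 8.25
eef_pos: [0.4748, -0.1346, 0.0399]
tool_rot: [0.439, 0.554, 0.439, -0.554]
contact_force: [0.3, -0.6, -0.1]
gripper_width: 0.456
```

>>> {"fn": "step_arm", "kwargs": {"plan": [[0, 0, -0.1, 0, 0, 0], [0, 0, -0.1, 0, 0, 0], [0, 0, -0.1, 0, 0, 0], [0, 0, -0.1, 0, 0, 0], [0, 0, -0.1, 0, 0, 0], [0, 0, -0.1, 0, 0, 0], [0, 0, -0.1, 0, 0, 0], [0, 0, -0.1, 0, 0, 0]]}}

```text
t: 9.25
eef_pos: [0.4822, -0.1034, 0.0399]
tool_rot: [0.439, 0.554, 0.439, -0.554]
contact_force: [-0.3, -0.5, 0.0]
gripper_width: 0.458
```

>>> {"fn": "step_arm", "kwargs": {"plan": [[0, 0, -0.1, 0, 0, 0], [0, 0, -0.1, 0, 0, 0], [0, 0, -0.1, 0, 0, 0], [0, 0, -0.1, 0, 0, 0], [0, 0, -0.1, 0, 0, 0], [0, 0, -0.1, 0, 0, 0], [0, 0, -0.1, 0, 0, 0], [0, 0, -0.1, 0, 0, 0]]}}

```text
t: 10.25
eef_pos: [0.4895, -0.0723, 0.0399]
tool_rot: [-0.439, -0.554, -0.439, 0.554]
contact_force: [0.4, -0.4, 0.7]
gripper_width: 0.462
```

```bash
python3 look.py 5
```

```text
10.35 [-0.0138 -0.0044  0.0398] F -0.46 -0.33 0.1 yaw -13.17 0.4591045134662108
rim z 0.04 x centre~ 0.0021 y -0.0158 0.0084 19
rim z 0.05 x centre~ 0.003 y -0.0286 0.0089 28
rim z 0.06 x centre~ 0.0023 y -0.0154 0.0083 28
rim z 0.07 x centre~ 0.0004 y -0.0158 0.0085 35
rim z 0.08 x centre~ 0.0011 y -0.0288 0.0188 41
```

View pics/s5.png

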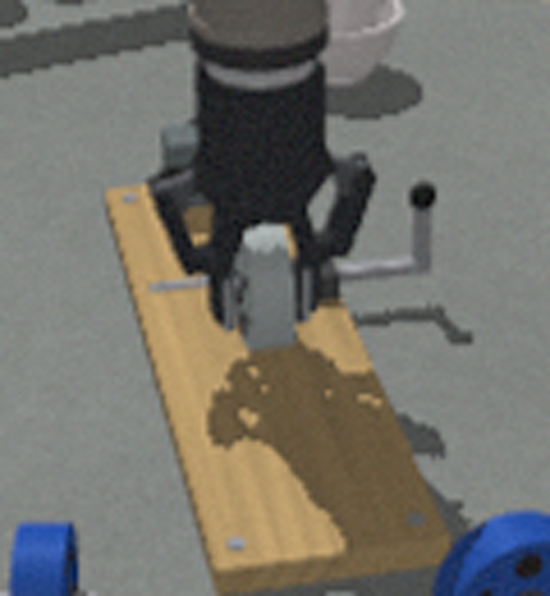

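>>> {"fn": "step_arm", "kwargs": {"plan": [[0, 0, -0.08, 0, 0, 0], [0, 0, -0.1, 0, 0, 0], [0, 0, -0.1, 0, 0, 0], [0, 0, -0.1, 0, 0, 0], [0, 0, -0.1, 0, 0, 0], [0, 0, -0.1, 0, 0, 0], [0, 0, -0.1, 0, 0, 0], [0, 0, -0.1, 0, 0, 0]]}}

```text
t: 11.35
eef_pos: [0.4966, -0.0419, 0.0399]
tool_rot: [0.439, 0.554, 0.439, -0.554]
contact_force: [-0.1, -0.3, 0.2]
gripper_width: 0.462
```

>>> {"fn": "step_arm", "kwargs": {"plan": [[0, 0, -0.1, 0, 0, 0], [0, 0, -0.1, 0, 0, 0], [0, 0, -0.08, 0, 0, 0], [0, 0, -0.07, 0, 0, 0], [0, 0, -0.06, 0, 0, 0], [0, 0, -0.05, 0, 0, 0], [0, 0, -0.05, 0, 0, 0], [0, 0, -0.05, 0, 0, 0]]}}

```text
t: 12.35
eef_pos: [0.5017, -0.0203, 0.0399]
tool_rot: [0.439, 0.554, 0.439, -0.554]
contact_force: [-0.2, 1.1, 0.6]
gripper_width: 0.463
```

```bash
python3 look.py 6
```

```text
12.45 [ 0.0395 -0.0041  0.0399] F -0.02 -0.07 -0.27 yaw -13.19 0.46104047606083415
rim z 0.04 x centre~ 0.0562 y -0.0265 0.0076 19
rim z 0.05 x centre~ 0.0556 y -0.0151 0.0083 22
rim z 0.06 x centre~ 0.0551 y -0.0256 0.018 30
rim z 0.07 x centre~ 0.0539 y -0.0251 0.008 33
rim z 0.08 x centre~ 0.0538 y -0.0238 0.0284 43
```

View pics/s6.png

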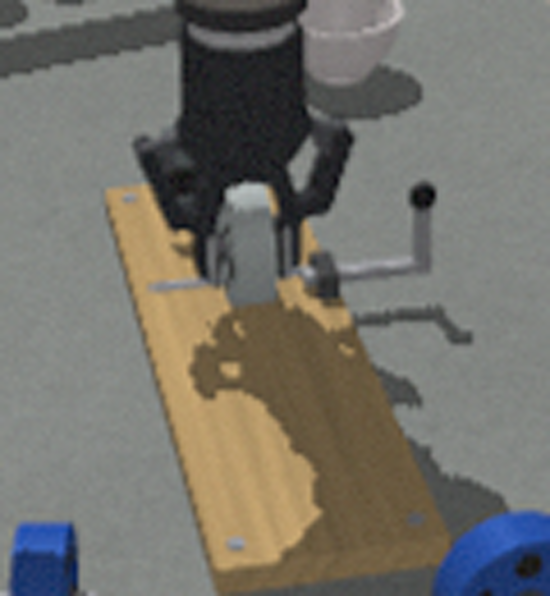

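>>> {"fn": "step_arm", "kwargs": {"plan": [[0, 0, -0.05, 0, 0, 0], [0, 0, -0.05, 0, 0, 0], [0, 0, -0.05, 0, 0, 0], [0, 0, -0.05, 0, 0, 0], [0, 0, -0.05, 0, 0, 0], [0, 0, -0.05, 0, 0, 0], [0, 0, -0.05, 0, 0, 0], [0, 0, -0.05, 0, 0, 0]]}}

```text
t: 13.45
eef_pos: [0.5054, -0.0045, 0.0399]
tool_rot: [0.439, 0.554, 0.439, -0.554]
contact_force: [-0.1, -1.1, 1.0]
gripper_width: 0.461
```

>>> {"fn": "step_arm", "kwargs": {"plan": [[0, 0, -0.05, 0, 0, 0], [0, 0, -0.05, 0, 0, 0], [0, 0, -0.05, 0, 0, 0], [0, 0, -0.05, 0, 0, 0], [0, 0, -0.05, 0, 0, 0]]}}

```text
t: 14.08
eef_pos: [0.5076, 0.0052, 0.0399]
tool_rot: [0.439, 0.554, 0.439, -0.554]
contact_force: [-0.6, -0.5, 0.2]
gripper_width: 0.457
```

```bash
python3 look.py 7
```

```text
14.175 [ 0.0656 -0.004   0.0399] F -0.73 0.63 -0.25 yaw -13.18 0.45821667975732083
rim z 0.04 x centre~ 0.0839 y -0.0153 0.0086 13
rim z 0.05 x centre~ 0.0838 y -0.0156 0.0083 24
rim z 0.06 x centre~ 0.0824 y -0.0226 0.0218 30
rim z 0.07 x centre~ 0.0836 y -0.0261 0.0268 38
rim z 0.08 x centre~ 0.0825 y -0.0294 0.0291 51
```

View pics/s7.png

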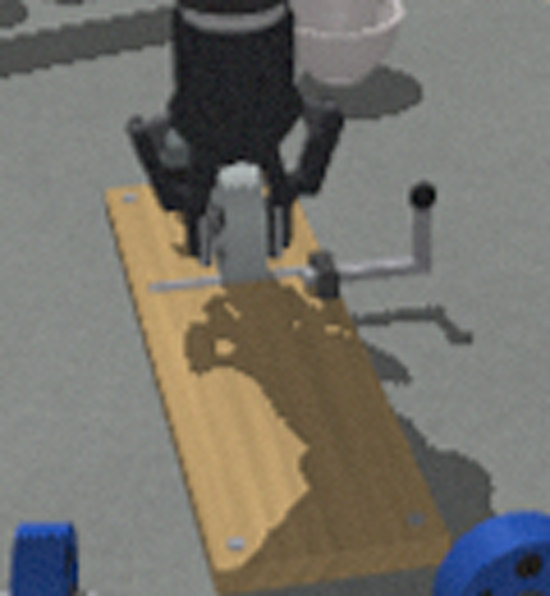

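>>> {"fn": "step_arm", "kwargs": {"plan": [[0, 0, -0.05, 0, 0, 0], [0, 0, -0.05, 0, 0, 0], [0, 0, -0.05, 0, 0, 0], [0, 0, -0.04, 0, 0, 0], [0, 0, -0.04, 0, 0, 0]]}}

```text
t: 14.8
eef_pos: [0.5097, 0.014, 0.0399]
tool_rot: [0.439, 0.554, 0.439, -0.554]
contact_force: [-0.1, 0.2, 0.6]
gripper_width: 0.458
```

```bash
python3 look.py 8
```

```text
14.9 [ 0.0746 -0.0039  0.0399] F -0.36 -0.69 1.24 yaw -13.19 0.46216460686080535
rim z 0.04 x centre~ 0.1016 y -0.0282 0.0228 23
rim z 0.05 x centre~ 0.103 y -0.0281 0.028 37
rim z 0.06 x centre~ 0.1011 y -0.0283 0.0227 42
rim z 0.07 x centre~ 0.1006 y -0.0286 0.0273 49
rim z 0.08 x centre~ 0.0969 y -0.0285 0.0296 40
```

>>> {"fn": "step_arm", "kwargs": {"plan": [[0, 0, -0.05, 0, 0, 0], [0, 0, -0.05, 0, 0, 0], [0, 0, -0.05, 0, 0, 0], [0, 0, -0.025, 0, 0, 0], [0, 0, -0.025, 0, 0, 0], [0, 0, -0.02, 0, 0, 0], [0, 0, 0, 0, 0, 0]]}}

```text
t: 15.78
eef_pos: [0.5117, 0.0225, 0.0399]
tool_rot: [-0.439, -0.554, -0.439, 0.554]
contact_force: [-1.2, 0.5, -1.0]
gripper_width: 0.46
```

```bash
python3 look.py 9
```

```text
15.875 [ 0.0831 -0.0039  0.0399] F -0.48 -0.68 -0.79 yaw -13.21 0.45400630683607923
rim z 0.04 x centre~ 0.1028 y -0.017 0.0075 16
rim z 0.05 x centre~ 0.1027 y -0.0266 0.0215 26
rim z 0.06 x centre~ 0.1003 y -0.016 0.0217 31
rim z 0.07 x centre~ 0.1017 y -0.0264 0.0216 41
rim z 0.08 x centre~ 0.1004 y -0.0271 0.0238 38
```

Now fine steps, watching the force.

>>> {"fn": "step_arm", "kwargs": {"plan": [[0, 0, -0.015, 0, 0, 0], [0, 0, -0.015, 0, 0, 0], [0, 0, 0, 0, 0, 0]]}}

```text
t: 16.25
eef_pos: [0.512, 0.0237, 0.0399]
tool_rot: [0.439, 0.554, 0.439, -0.554]
contact_force: [0.6, -0.2, 0.1]
gripper_width: 0.462
```

>>> {"fn": "step_arm", "kwargs": {"plan": [[0, 0, -0.01, 0, 0, 0], [0, 0, -0.01, 0, 0, 0], [0, 0, 0, 0, 0, 0]]}}

```text
t: 16.62
eef_pos: [0.5122, 0.0244, 0.0399]
tool_rot: [-0.439, -0.554, -0.439, 0.554]
contact_force: [0.1, 0.0, 0.1]
gripper_width: 0.461
```

>>> {"fn": "step_arm", "kwargs": {"plan": [[0, 0, -0.01, 0, 0, 0], [0, 0, -0.01, 0, 0, 0], [0, 0, 0, 0, 0, 0]]}}

```text
t: 17.0
eef_pos: [0.5124, 0.0252, 0.0399]
tool_rot: [0.439, 0.554, 0.439, -0.554]
contact_force: [0.6, 0.4, 0.4]
gripper_width: 0.459
```

>>> {"fn": "step_arm", "kwargs": {"plan": [[0, 0, -0.01, 0, 0, 0], [0, 0, -0.01, 0, 0, 0], [0, 0, 0, 0, 0, 0]]}}

```text
t: 17.38
eef_pos: [0.5126, 0.026, 0.0399]
tool_rot: [0.439, 0.554, 0.439, -0.554]
contact_force: [0.3, 0.1, -0.1]
gripper_width: 0.462
```

>>> {"fn": "step_arm", "kwargs": {"plan": [[0, 0, -0.01, 0, 0, 0], [0, 0, -0.01, 0, 0, 0], [0, 0, 0, 0, 0, 0]]}}

```text
t: 17.75
eef_pos: [0.5127, 0.0268, 0.0399]
tool_rot: [-0.439, -0.554, -0.439, 0.554]
contact_force: [0.3, 0.9, -0.2]
gripper_width: 0.459
```

>>> {"fn": "step_arm", "kwargs": {"plan": [[0, 0, -0.01, 0, 0, 0], [0, 0, -0.01, 0, 0, 0], [0, 0, 0, 0, 0, 0]]}}

```text
t: 18.12
eef_pos: [0.5128, 0.027, 0.0399]
tool_rot: [-0.439, -0.554, -0.439, 0.554]
contact_force: [-0.9, -2.8, -0.0]
gripper_width: 0.46
```

>>> {"fn": "step_arm", "kwargs": {"plan": [[0, 0, -0.01, 0, 0, 0], [0, 0, -0.01, 0, 0, 0], [0, 0, 0, 0, 0, 0]]}}

```text
t: 18.5
eef_pos: [0.5129, 0.0271, 0.0399]
tool_rot: [-0.439, -0.554, -0.439, 0.555]
contact_force: [-0.6, -5.6, 0.4]
gripper_width: 0.46
```

```bash
python3 look.py 10
```

```text
18.6 [ 0.088  -0.0039  0.0399] F -5.38 -1.09 0.05 yaw -13.27 0.46330643986707915
rim z 0.04 x centre~ 0.1038 y -0.0169 0.0093 20
rim z 0.05 x centre~ 0.1039 y -0.0266 0.0076 26
rim z 0.06 x centre~ 0.1033 y -0.0169 0.008 25
rim z 0.07 x centre~ 0.103 y -0.0178 0.0087 31
rim z 0.08 x centre~ 0.1031 y -0.0242 0.023 36
```

View pics/s10.png

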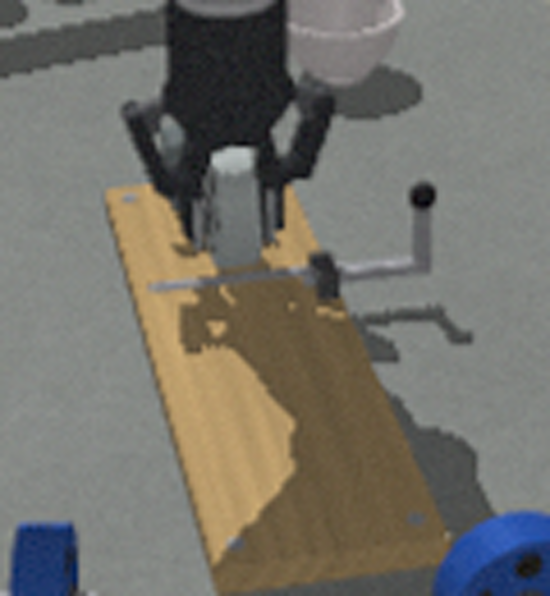

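>>> {"fn": "step_arm", "kwargs": {"plan": [[0, 0, -0.01, 0, 0, 0], [0, 0, -0.01, 0, 0, 0], [0, 0, -0.01, 0, 0, 0], [0, 0, -0.01, 0, 0, 0], [0, 0, 0, 0, 0, 0], [0, 0, 0, 0, 0, 0]]}}

```text
t: 19.35
eef_pos: [0.5129, 0.0273, 0.0398]
tool_rot: [-0.439, -0.554, -0.438, 0.555]
contact_force: [-3.2, -8.2, 0.8]
gripper_width: 0.467
```

>>> {"fn": "step_arm", "kwargs": {"plan": [[0, 0, -0.01, 0, 0, 0], [0, 0, -0.01, 0, 0, 0], [0, 0, -0.01, 0, 0, 0], [0, 0, 0, 0, 0, 0], [0, 0, 0, 0, 0, 0], [0, 0, 0, 0, 0, 0], [0, 0, 0, 0, 0, 0]]}}

```text
t: 20.23
eef_pos: [0.5129, 0.0274, 0.0398]
tool_rot: [-0.439, -0.554, -0.438, 0.556]
contact_force: [-2.3, -12.5, 2.9]
gripper_width: 0.461
```

```bash
python3 look.py 11
```

```text
20.325 [ 0.0882 -0.0039  0.0398] F -11.61 -0.87 2.91 yaw -13.4 0.46183572605042117
rim z 0.04 x centre~ 0.1049 y -0.017 0.0086 22
rim z 0.05 x centre~ 0.1043 y -0.0164 0.0084 19
rim z 0.06 x centre~ 0.1037 y -0.0163 0.0081 30
rim z 0.07 x centre~ 0.103 y -0.017 0.0208 31
rim z 0.08 x centre~ 0.1019 y -0.0282 0.0253 40
```

>>> {"fn": "step_arm", "kwargs": {"plan": [[0, 0, 0.03, 0, 0, 0], [0, 0, 0.03, 0, 0, 0], [0, 0, 0.03, 0, 0, 0], [0, 0, 0.05, 0, 0, 0], [0, 0, 0.1, 0, 0, 0], [0, 0, 0.1, 0, 0, 0], [0, 0, 0, 0, 0, 0]]}}

```text
t: 21.2
eef_pos: [0.5105, 0.0176, 0.0399]
tool_rot: [0.439, 0.554, 0.439, -0.554]
contact_force: [-0.1, 0.2, 0.0]
gripper_width: 0.462
```

>>> {"fn": "step_arm", "kwargs": {"plan": [[0, 0, 0, 0, 0, 0], [0, 0, 0, 0, 0, 0], [0, 0, 0, 0, 0, 0], [0, 0, 0, 0, 0, 0]], "fingers": -0.7}}

```text
t: 21.7
eef_pos: [0.5106, 0.0178, 0.0399]
tool_rot: [0.439, 0.554, 0.439, -0.554]
contact_force: [0.5, 0.3, 0.2]
gripper_width: 0.852
```

```bash
python3 look.py 12
```

```text
21.8 [ 0.0784 -0.0039  0.0399] F 0.56 0.01 0.22 yaw -13.2 0.8578806675198668
rim z 0.04 x centre~ 0.1031 y -0.0173 0.0095 17
rim z 0.05 x centre~ 0.1038 y -0.017 0.0081 24
rim z 0.06 x centre~ 0.1034 y -0.0167 0.0076 25
rim z 0.07 x centre~ 0.1031 y -0.0169 0.0072 27
rim z 0.08 x centre~ 0.0998 y -0.017 0.0064 18
```

View pics/s12.png

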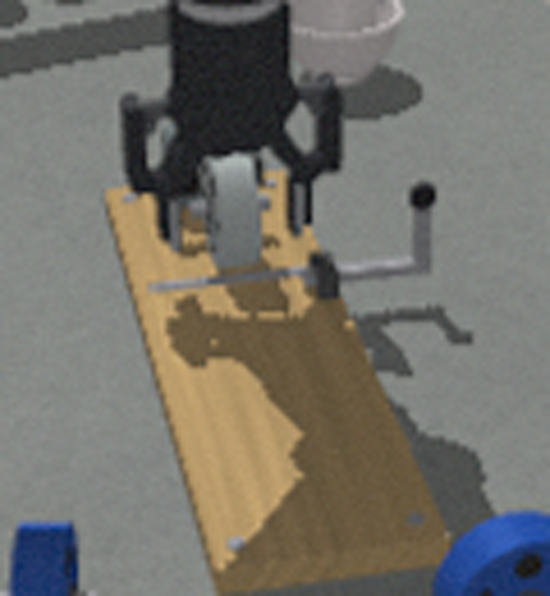

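>>> {"fn": "step_arm", "kwargs": {"plan": [[-0.3, 0, 0, 0, 0, 0], [-0.6, 0, 0, 0, 0, 0], [-0.8, 0, 0, 0, 0, 0], [-0.8, 0, 0, 0, 0, 0], [-0.75, 0, 0, 0, 0, 0], [0, 0.3, 0.22, 0, 0, 0], [0, 0.7, 0.2, 0, 0, 0], [0, 0.8, 0.2, 0, 0, 0]]}}

```text
t: 22.8
eef_pos: [0.5754, -0.0235, 0.1695]
tool_rot: [-0.439, -0.554, -0.439, 0.554]
contact_force: [0.1, -0.8, -0.1]
gripper_width: 0.851
```

>>> {"fn": "step_arm", "kwargs": {"plan": [[0, 0.8, 0, 0, 0, 0], [0, 0.8, 0, 0, 0, 0], [0, 0.63, 0, 0, 0, 0], [0, 0, 0, 0, 0, 0], [0, 0, 0, 0, 0, 0]], "fingers": 1}}

```text
t: 23.42
eef_pos: [0.6608, -0.0436, 0.1691]
tool_rot: [-0.439, -0.554, -0.439, 0.555]
contact_force: [-0.4, -1.2, -0.2]
gripper_width: 0.001
```

```bash
python3 look.py 13 | head -1; python3 - <<'E'
from h import *
for n in('top','side'):
    P=tob(cloud(n,np.load(f'pics/{n}13_d.npy')))
    k=P[(abs(P[:,0]-.053)<.025)&(P[:,1]<-.09)&(P[:,1]>-.15)&(P[:,2]>.04)&(P[:,2]<.1)]
    if len(k):print(n,len(k),k.min(0),k.max(0))
    w=P[(P[:,0]>.06)&(P[:,0]<.15)&(abs(P[:,1])<.03)&(P[:,2]>.07)&(P[:,2]<.11)]
    print('wheel',w.min(0),w.max(0))
E
```

```text
23.525 [ 0.0542 -0.1642  0.1696] F 0.03 -0.75 0.03 yaw -13.21 0.0005774640078851112Traceback (most recent call last):
  File "<stdin>", line 7, in <module>
    return umr_minimum(a, axis, None, out, keepdims, initial, where)
ValueError: zero-size array to reduction operation minimum which has no identity
```

View pics/s13.png

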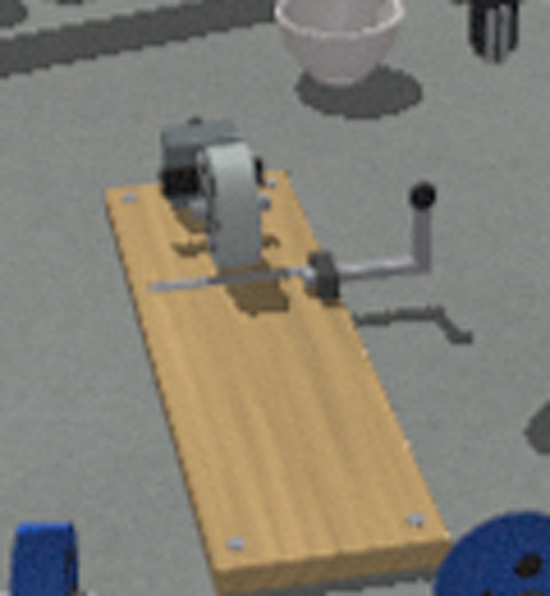

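View pics/t13.png

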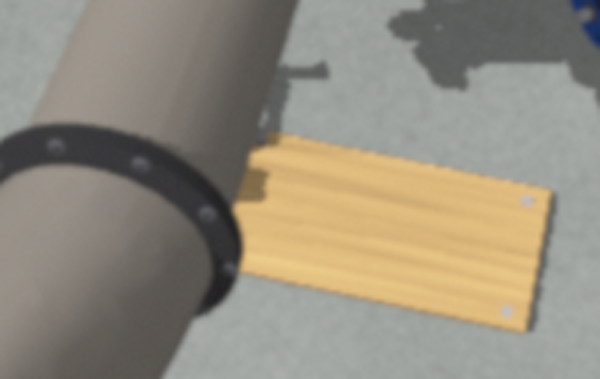

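>>> {"fn": "step_arm", "kwargs": {"plan": [[0.3, 0, 0, 0, 0, 0], [0.7, 0, 0, 0, 0, 0], [0.7, 0, 0, 0, 0, 0], [0.7, 0, 0, 0, 0, 0], [0.4, 0, 0, 0, 0, 0], [0.18, 0, 0, 0, 0, 0], [0, -0.15, 0, 0, 0, 0], [0, -0.1, 0, 0, 0, 0]]}}

```text
t: 24.52
eef_pos: [0.6523, -0.0409, 0.0516]
tool_rot: [0.439, 0.555, 0.439, -0.554]
contact_force: [-0.1, 0.2, -0.5]
gripper_width: 0.003
```

```bash
python3 look.py 14|head -1;  python3 - <<'E'
import cv2
cv2.imwrite('pics/s14b.png',cv2.resize(cv2.imread('pics/side14.png')[170:290,250:370],None,fx=4.5,fy=4.5,interpolation=2))
E
```

```text
24.625 [ 0.0545 -0.1552  0.0515] F 0.83 -0.48 -0.27 yaw -13.2 -0.0022085292468185737
```

View pics/s14b.png

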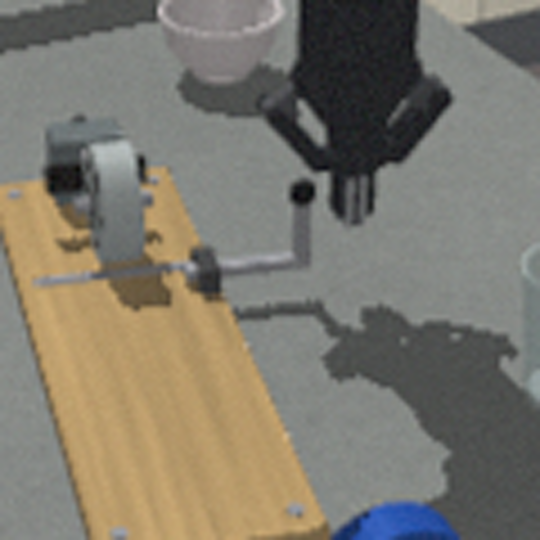

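>>> {"fn": "step_arm", "kwargs": {"plan": [[0, -0.1, 0, 0, 0, 0], [0, -0.1, 0, 0, 0, 0], [0, -0.1, 0, 0, 0, 0], [0, -0.1, 0, 0, 0, 0], [0, -0.12, 0, 0, 0, 0], [0, -0.12, 0, 0, 0, 0], [0, -0.12, 0, 0, 0, 0], [0, -0.12, 0, 0, 0, 0]]}}

```text
t: 25.62
eef_pos: [0.6177, -0.0327, 0.0508]
tool_rot: [0.439, 0.554, 0.439, -0.554]
contact_force: [2.2, 0.7, -0.6]
gripper_width: -0.005
```

```bash
python3 look.py 15|head -1;  python3 - <<'E'
import cv2
cv2.imwrite('pics/s15b.png',cv2.resize(cv2.imread('pics/side15.png')[170:290,250:370],None,fx=4.5,fy=4.5,interpolation=2))
E
```

```text
25.725 [ 0.0543 -0.1193  0.0507] F -0.01 -0.36 1.18 yaw -13.2 -0.001997640944685716
```

View pics/s15b.png

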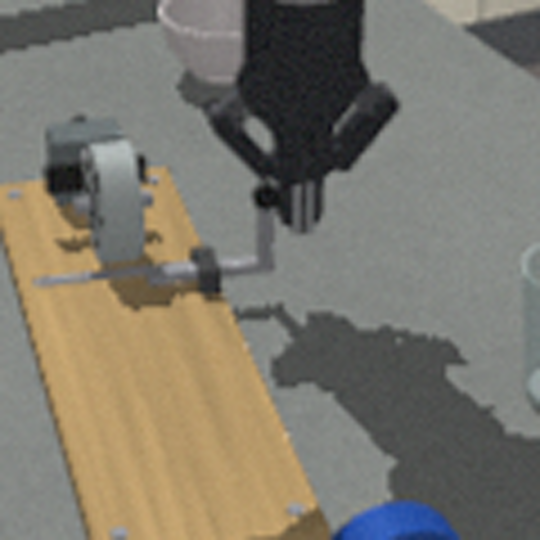

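The keeper is moving and now shows behind the wheel. I keep pushing.

>>> {"fn": "step_arm", "kwargs": {"plan": [[0, -0.1, 0, 0, 0, 0], [0, -0.1, 0, 0, 0, 0], [0, -0.1, 0, 0, 0, 0], [0, -0.1, 0, 0, 0, 0], [0, -0.1, 0, 0, 0, 0], [0, -0.1, 0, 0, 0, 0], [0, -0.05, 0, 0, 0, 0]]}}

```text
t: 26.6
eef_pos: [0.5923, -0.0267, 0.0507]
tool_rot: [0.439, 0.554, 0.439, -0.554]
contact_force: [2.6, 1.6, -0.4]
gripper_width: 0.0
```

>>> {"fn": "step_arm", "kwargs": {"plan": [[0, -0.04, 0, 0, 0, 0], [0, -0.04, 0, 0, 0, 0], [0, -0.03, 0, 0, 0, 0]]}}

```text
t: 26.98
eef_pos: [0.5883, -0.0259, 0.0507]
tool_rot: [0.439, 0.554, 0.439, -0.554]
contact_force: [2.5, 1.5, 0.0]
gripper_width: -0.001
```

```bash
python3 look.py 16|head -1;  python3 - <<'E'
import cv2
cv2.imwrite('pics/s16b.png',cv2.resize(cv2.imread('pics/side16.png')[170:290,250:370],None,fx=4.5,fy=4.5,interpolation=2))
E
```

```text
27.075 [ 0.054  -0.0895  0.0507] F 1.23 -0.97 -0.17 yaw -13.21 -0.0010144390130261457
```

View pics/s16b.png

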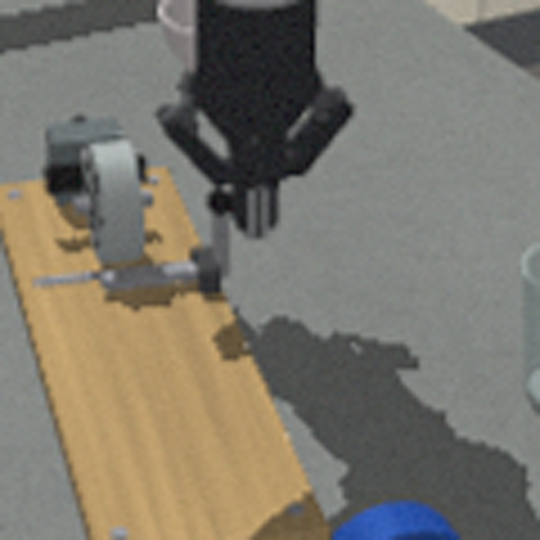

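Not yet at the hard end. I continue in 1 mm steps.

>>> {"fn": "step_arm", "kwargs": {"plan": [[0, -0.04, 0, 0, 0, 0], [0, -0.03, 0, 0, 0, 0], [0, -0.03, 0, 0, 0, 0], [0, 0, 0, 0, 0, 0]]}}

```text
t: 27.58
eef_pos: [0.5866, -0.0255, 0.0511]
tool_rot: [0.44, 0.555, 0.438, -0.553]
contact_force: [9.0, -0.4, -4.4]
gripper_width: 0.001
```

>>> {"fn": "step_arm", "kwargs": {"plan": [[0, -0.03, 0, 0, 0, 0], [0, -0.03, 0, 0, 0, 0], [0, -0.03, 0, 0, 0, 0], [0, 0, 0, 0, 0, 0]]}}

```text
t: 28.08
eef_pos: [0.5863, -0.0255, 0.0515]
tool_rot: [0.442, 0.557, 0.436, -0.552]
contact_force: [17.7, -2.8, -13.1]
gripper_width: 0.001
```

The keeper is at its hard end: the force rose to 18 N with no further motion. I back off and lift clear.

>>> {"fn": "step_arm", "kwargs": {"plan": [[0, 0.05, 0, 0, 0, 0], [0, 0.1, 0, 0, 0, 0], [0, 0.2, 0, 0, 0, 0], [0, 0.4, 0, 0, 0, 0], [0, 0.4, 0, 0, 0, 0], [0, 0.4, 0, 0, 0, 0], [0, 0, 0, 0, 0, 0]]}}

```text
t: 28.95
eef_pos: [0.6414, -0.039, 0.0504]
tool_rot: [-0.439, -0.554, -0.439, 0.555]
contact_force: [-0.8, -0.8, 0.7]
gripper_width: 0.002
```

>>> {"fn": "step_arm", "kwargs": {"plan": [[-0.5, 0, 0, 0, 0, 0], [-0.8, 0, 0, 0, 0, 0], [-0.8, 0, 0, 0, 0, 0], [-0.8, 0, 0, 0, 0, 0], [0, 0.6, 0, 0, 0, 0], [0, 0, 0, 0, 0, 0], [0, 0, 0, 0, 0, 0]]}}

```text
t: 29.82
eef_pos: [0.6634, -0.0437, 0.1668]
tool_rot: [-0.439, -0.554, -0.44, 0.555]
contact_force: [-0.2, 0.7, 0.3]
gripper_width: 0.004
```

```bash
python3 look.py 17;  python3 - <<'E'
from h import *
cv2.imwrite('pics/s17b.png',cv2.resize(cv2.imread('pics/side17.png')[170:290,230:370],None,fx=4.5,fy=4.5,interpolation=2))
P=tob(cloud('side',np.load('pics/side17_d.npy')))
w=P[(P[:,0]>.05)&(P[:,0]<.125)&(abs(P[:,1])<.035)&(P[:,2]>.035)&(P[:,2]<.11)]
for z in(.05,.06,.07,.08,.09):
    q=w[abs(w[:,2]-z)<.005];f=q[q[:,0]<q[:,0].min()+.01];print(z,f[:,0].min()+np.sqrt(.0016-(z-.058)**2),f[:,1].min(),f[:,1].max())
k=P[(abs(P[:,0]-.053)<.02)&(P[:,1]<-.045)&(P[:,1]>-.14)&(P[:,2]>.06)&(P[:,2]<.095)];print('knob',k.min(0),k.max(0),k.mean(0))
E
```

```text
29.925 [ 0.0543 -0.1669  0.1665] F 0.72 -0.23 0.17 yaw -13.21 -0.0037898744954328644
rim z 0.04 x centre~ 0.0803 y -0.0206 -0.0087 2
rim z 0.05 x centre~ 0.1035 y -0.017 0.008 22
rim z 0.06 x centre~ 0.103 y -0.016 0.0083 28
rim z 0.07 x centre~ 0.101 y -0.0174 0.0072 30
rim z 0.08 x centre~ 0.102 y -0.0174 0.0086 32
0.05 0.10146160627436271 -0.016987731107944153 0.007962515918470133
0.06 0.09990783480375577 -0.016037676317919913 0.008306051133301642
0.07 0.09817048583442889 -0.017444313241249686 0.007225972044791311
0.08 0.09851790166901161 -0.017369998729374968 0.008638336029557344
0.09 0.09351572131208763 -0.015929299414356644 0.008218135564671028
knob [ 0.04460208 -0.07037838  0.06006122] [ 0.06025001 -0.05481543  0.0882294 ] [ 0.05047833 -0.06256253  0.07587213]
```

View pics/s17b.png

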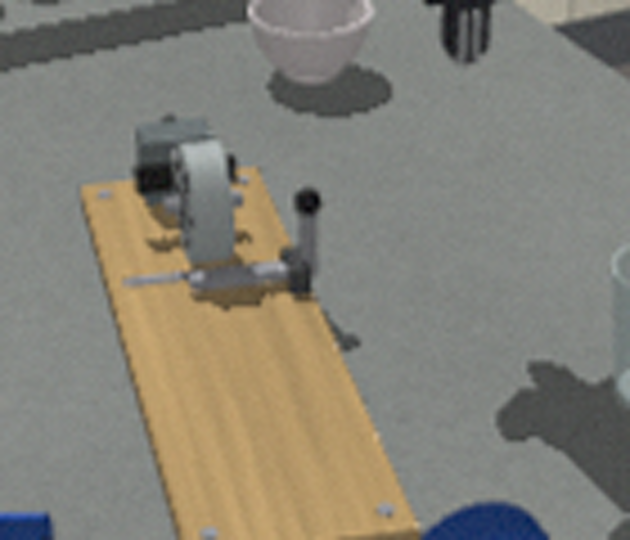

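View pics/top17.png

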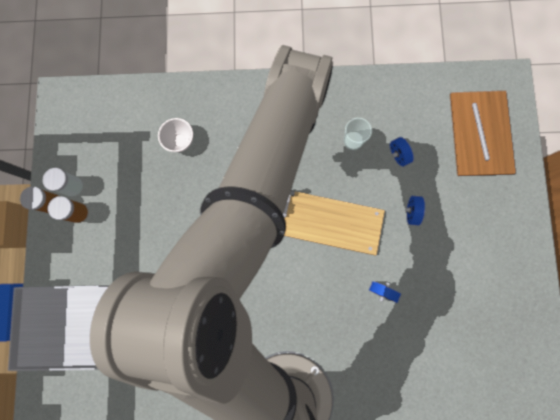

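The knob is at board y of about -0.063, which is fully across. The wheel is upright at x of about 0.102 and y of about -0.0045. The bowl and beaker are at their starting pixels, and the tool is clear of everything.

```bash
python3 -c "
from station import bot
print(bot.hand_in())"
```

```text
the job is handed in; nothing more can be done
None
```

I rolled the wheel along the board with both axle stubs pushed from behind and took it over the sill. I pressed it on the stop, rising from about 5 to 12 N over roughly 1.5 s, then backed the fingers off. I closed the keeper with shut fingers until it met its hard end, at about 18 N. The job was handed in at about 30 s, and no verdict was reported.

**Last checks:**
- **Wheel:** it stands upright at board x of about 0.102 m and y of about -0.0045 m, the same as before the keeper was pushed.
- **Keeper:** the knob is at board y of about -0.063 m, against an expected end of -0.064 m, so the keeper is fully across.
- **Bystanders:** the bowl and beaker sit at their starting pixels in the last top view. The bottle was behind the arm in that view, but the arm never went near it.
- **Robot:** the tool is clear of everything.

**Not confirmed directly:**
- **Half turn:** I took it from about 131 mm of travel before the sill, because the marker hole on the wheel was not visible.
- **Stop force:** I took it from the wrist force reading.

No check failed. Depth estimates of the wheel's x varied by about 3 mm, and by more at the upper rim.

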